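# Chisel back in the sloping rack, caliper back in its tray

### The arm

A 6-joint arm with a two-finger parallel gripper is mounted at the origin on a cart in front of the work surface, level with it; the furniture and walls round the work are solid. World frame = base frame: x ahead of the robot, y to its left, z up, the work surface at z = 0. Lengths are in m, angles in rad, forces in N, time in s.
With the tool pointing down it reaches from about 0.425 to 0.95 m from the base axis. Payload 3.5 kg.
Tool frame: the origin (TCP) lies on the centre line of the jaws, within the pads' length; the fingertips stand 19 mm ahead of it and the grasp point (between the pads) is the TCP; z points along the fingers, y is the line along which they close (so a half turn about z gives the same grasp; the last joint's range is limited). The gripper opens to 85 mm and grips with 20 to 120 N. Pads are 22 mm wide; open, the fingers measure 114 mm over their backs; the gripper's body (76 mm by 85 mm) begins 54 mm behind the grasp point. The pads swing forward as they close: fully open they stand 13 mm farther back than shut.
Start: joints at [-1.325, 0.286, 1.577, -0, 1.279, -0.15], TCP at [0.26, -0.623, 0.25] pointing down, gripper open.
Joint ranges: [-2.77, 2.77], [-0.9, 2.22], [0.21, 2.48], [-1.53, 4.67], [0.24, 2.81], [-2.84, 2.84]. Speed limits (rad/s): [2.79, 2.79, 3.14, 3.14, 3.14, 3.14].

### API

Orientations are given as a unit quaternion [x, y, z, w].
In Python, from plant import ctrl, imaging gives the robot as it stands. The module is installed in compiled form; this text tells all that it offers.
- The arm moves only by the shell command python3 -m handwheel 'ROWS' [OPENING] [FORCE]. ROWS is JSON, one flat list of numbers, 6 for each row, row after row: the shift along the world's x, y, z in units of 150 mm (1.0 is 150 mm), then the turn, a rotation vector about the world's x, y, z in units of 90 degrees (1.0 is 90 degrees). In form: [tx, ty, tz, rx, ry, rz, tx, ty, tz, rx, ry, rz, ...]. A call has 1 to 5 rows; each row shifts and turns the commanded pose from where the row before left it; what a row does not reach is not made up. A row lasts 1/12 s, in which the tool goes at most 41.7 mm and 7.16 degrees, less where a joint would pass 70% of its speed; a pose out of reach is approached as far as the arm can. A call with a number of a shift or a turn outside -1 to 1 is refused whole. A call with a gripper value outside its range is refused whole. OPENING is the opening, from 0 (shut) to 1 (fully open), set as the call begins (- or left out, the last holds). The fingers move at their own pace and stop on an object; FORCE is the grip in N (left out, the last holds). Time passes only in rows, so rows that do not move let the fingers close. It gives the time, the measured TCP pose, the force, the opening and the grip force at its end, in the units of the state.
- ctrl.get_state(): the state, without advancing time (a new reading comes with each control period).
- imaging.read_camera(name): name is "scene" or "top"; returns (picture, depth): 480x640x3 uint8, blue, green, red; 480x640 float32, m along the optical axis (not along the pixel's ray), 0 where there is no reading.
- imaging.get_calibration(name): a dict with "fovy" (degrees; the focal length in pixels is half the picture's height over the tangent of half this angle, whatever the lens; pixels are square), "cx", "cy" (the principal point, pixels), "R" (3x3) and "t" (3): a world point X has camera coordinates R X + t. Camera axes: x right, y down, z forward; pixel columns grow to the right and rows downward; lengths in m; the calibration is good to about 2 mm. A picture is of the moment at which its call begins. get_calibration takes no time and is no camera call.
- ctrl.sign_off(): hands the job in; it is judged then, once.
The state is a dict: "time": time; "qpos": joint angles; "dq": joint speeds; "joint_efforts": joint torques, N m; "eef_pos": TCP position; "tcp_rot": TCP orientation; "contact_force": force on the tool from outside, world axes, zero at the start; "wrist_torque": the same for the moment, N m; "opening": opening from 0.0 (shut) to 1.0 (fully open); "finger_force": force on a finger pad.
Only numpy, scipy, OpenCV 4.12 (cv2) and the standard library are available. Lean on these libraries where they do the work, as an engineer would, in place of code of your own. Each camera call takes 0.05 s, during which the arm holds its last target. There are 200 camera calls.

### The job

Someone has left a chisel in the caliper's tray. Put that chisel away in the empty middle slot of the sloping rack, cutting edge down and right home so that the handle sits on the rack, and lay the caliper gently down flat in the tray, lengthwise and wholly inside the rim. Let go of both and leave the other two chisels and the small things lying about where they are.

Things in the scene. Friction and masses are not known exactly. Their poses are not given: they have to be found in the camera images.
- chisel: The chisel left in the tray, 242 mm long, 0.17 kg. y runs along it: edge at -121, butt of the handle at +121 mm. Origin: middle of its underside as it lies flat, z up. Blade y -121 to -16, 19 mm wide (x), 4.2 thick, its middle at (0, -69, 5.7). Handle y +8 to +121, round, 24 mm thick at its shoulder, 29 at y +80. Blade and handle rise 0.056 rad from y towards the butt. It balances at y +47.
- chisel_edge (a point): The middle of that chisel's cutting edge, at (0, -121.2, 2.8) mm in the chisel's frame.
- chisel_grip (a point): The centre of that chisel's wooden handle where it is 29 mm thick, at (0, 80, 16.7) mm in the chisel's frame.
- slot_block: Wooden block of the sloping rack, three equal slots. Origin: centre of the mouth of the empty middle slot, 137 mm above the bench. z points out of the slot, 35 degrees from vertical, leaning to the front; y across the row (other slots at y +62 and -62 mm); x is the slot's thin way. Slot 25 mm (y) by 12 mm (x), 140 mm long, open below; mouth chamfered. Block x -22 to 22, y -88 to 88, z -140 to 0.
- rack: The rack that carries the block: a base board with two 12 mm cheeks, 207 mm wide (y), from 67 mm before to 89 mm behind its origin (x), highest 153 mm. Origin under its middle on the bench. A chisel is home when the shoulder of its handle sits on the mouth face; its edge is then about 130 mm down the slot (z = -130 mm of the block).
- tray: The caliper's shallow wooden tray, fixed, 120 x 264 mm outside and 13 mm high, rim 6 mm thick, inside 108 x 252 mm. On its lined floor, 6 mm above the bench, two battens 10 mm wide and 8 mm high run across at y +65 and -65 mm, so that tools lie on them, 14 mm above the bench. Origin at the centre of its underside, y along its length, z up.
- caliper: A sliding caliper lying flat on the bench, 58 x 200 x 10 mm, 0.15 kg. Its y axis runs along it, the jaws at the +y end (y +82 to +100 mm, reaching sideways to x = -30 mm); the beam runs from y = -100 to +100 mm, 16 mm wide between x = +5 and +21 mm, 1 to 9 mm above the underside. Origin at the middle of its underside, z up.
- chisel_a: One of two more chisels of the same kind; it stands in the rack's slot at y = +62 mm. Its handle, 29 mm thick, reaches 113 mm out of the mouth. Leave it.
- chisel_b: The other one, in the slot at y = -62 mm. Leave it.
- drum: A spare sanding drum standing on end, 38 mm across and 82 mm high, at the left end of the bench. Leave it. Origin at the centre of its underside.
- offcut: A small wood offcut, 22 x 45 x 22 mm, lying behind the tray. Leave it. Origin at the centre of its underside.
- marker: A marker pen, 14 mm thick and 125 mm long, lying behind the tray. Leave it. Origin at the middle of its underside.

How it is judged:
By the outcome, as a careful person would: the job done as asked, in the order asked, and still so for the second after the job is handed in, with the robot touching nothing.
It also fails if it takes over 67 s, if anything falls off the work surface, if the arm or the gripper's body presses on something with over 40 N, if the wrist force passes 120 N, or if a joint passes its speed limit or range.

## Working session

There is one attempt and no reset: what is moved stays moved. The work goes in short steps, Python scripts to look and compute and a shell command to move; the robot and the scene stay as the last step left them, time stands still between calls to the robot, and variables do not carry over. Pictures are saved under pics/ and viewed, at most 10 in all, crops included, and the job is handed in when it is done.

```bash
mkdir -p pics; ls
cat > h.py <<'E'
import numpy as np, cv2
from plant import ctrl, imaging
def cam(n):
    c=imaging.get_calibration(n); f=240/np.tan(np.radians(c['fovy'])/2)
    return f,c['cx'],c['cy'],np.array(c['R']),np.array(c['t'])
def cloud(n,depth):
    f,cx,cy,R,t=cam(n); v,u=np.mgrid[:480,:640]
    P=np.stack([(u-cx)/f*depth,(v-cy)/f*depth,depth],-1)
    return (P-t)@R
def ray(n,u,v,z):
    f,cx,cy,R,t=cam(n); d=np.array([(u-cx)/f,(v-cy)/f,1])@R; o=-t@R
    return o+d*(z-o[2])/d[2]
def proj(n,X):
    f,cx,cy,R,t=cam(n); p=np.atleast_2d(X)@R.T+t
    return np.c_[p[:,0]/p[:,2]*f+cx,p[:,1]/p[:,2]*f+cy]
E
python3 - <<'E'
from h import *
for n in ("scene","top"):
    p,d=imaging.read_camera(n); cv2.imwrite(f"pics/{n}0.png",p); np.savez(f"{n}0.npz",p=p,d=d)
    f,cx,cy,R,t=cam(n); print(n,f,cx,cy,-t@R,R[2], (d>0).mean())
print(ctrl.get_state())
E
```

```text
pics
scene 454.905516771506 313.4435111765953 235.7787383792353 [-0.23725968 -0.52619592  0.57134299] [ 0.7437964   0.49073405 -0.45381384] 0.94982421875
top 441.0829590821017 319.19180744894055 237.80962014788972 [ 0.35563311 -0.03773995  1.14042609] [ 0.16062792  0.02373432 -0.98672963] 0.9958984375
{'time': 0.1, 'qpos': array([-1.32499493e+00,  2.87103115e-01,  1.57798949e+00,  5.82581908e-06,
        1.27857458e+00, -1.50004033e-01]), 'dq': array([ 0.00254151, -0.00333914, -0.00376942, -0.00225025,  0.00076213,
        0.00037501]), 'joint_efforts': array([ 7.48783186e-04, -4.07295299e+01, -2.93697989e+01, -1.34611632e-04,
        3.40697778e-03, -1.64852690e-05]), 'eef_pos': array([ 0.26014276, -0.62228233,  0.24909034]), 'tcp_rot': array([ 9.80480726e-01,  1.96612487e-01, -4.68791885e-05, -1.03620690e-03]), 'contact_force': array([ 0.18016469,  0.09147571, -0.13642759]), 'wrist_torque': array([ 0.02521223, -0.04017644, -0.0134109 ]), 'finger_force': 0.0, 'opening': 1.000827049245266}
```

View pics/scene0.png

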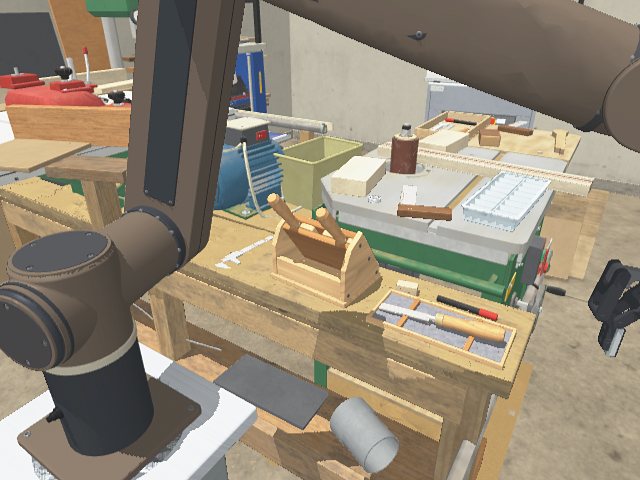

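View pics/top0.png

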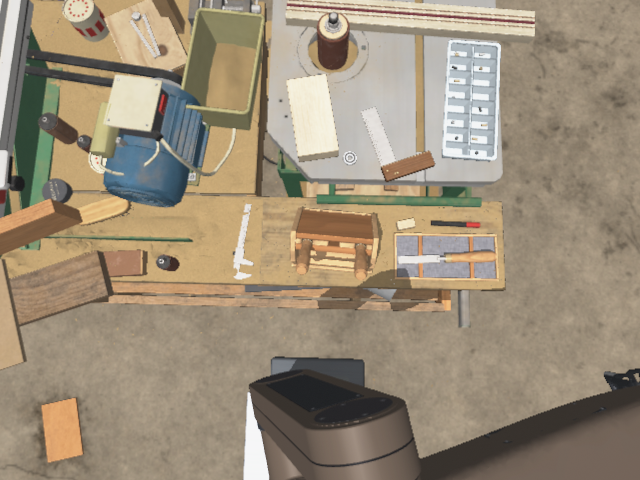

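The scene view shows the chisel in the tray around (435,318), the rack at (325,255) and the caliper at (245,250). The top view shows the tray at (447,257), the rack at (335,242) and the caliper at (242,243). Next I measure them.

Run:
```python
from h import *
T=np.load("top0.npz");S=np.load("scene0.npz")
a=cv2.resize(T['p'][195:300,225:512],None,fx=2.78,fy=2.78,interpolation=cv2.INTER_CUBIC)
b=cv2.resize(S['p'][185:370,205:535],None,fx=2.4,fy=2.4,interpolation=cv2.INTER_CUBIC)
a=cv2.resize(a,(792,290));b=b[:300,:]; b2=cv2.resize(S['p'][185:370,205:535],(535,300),interpolation=cv2.INTER_CUBIC)
o=np.zeros((592,792,3),np.uint8);o[:290]=a;o[290:590,:535]=b2;cv2.imwrite("pics/c.png",o)
for n,D,(r0,r1,c0,c1) in(("top",T,(195,300,225,512)),("scene",S,(180,370,205,535))):
    P=cloud(n,D['d'].astype(float)); hsv=cv2.cvtColor(D['p'],cv2.COLOR_BGR2HSV)
    W=np.zeros((480,640),bool);W[r0:r1,c0:c1]=1
    w=P[W]; z=w[:,2]; print(n,'bench z med',np.median(z[np.abs(z)<.02]))
    # caliper: white
    m=W&(hsv[...,1]<40)&(hsv[...,2]>170)&(np.abs(P[...,2])<.03)
    k,l,s,c=cv2.connectedComponentsWithStats(m.astype(np.uint8),connectivity=8)
    for i in range(1,k):
        if s[i,4]>40:
            q=P[l==i]; q2=q[:,:2]; cc=q2.mean(0); ev=np.linalg.svd(q2-cc,full_matrices=False)[2][0]; pr=(q2-cc)@ev
            print(' white',s[i],q.mean(0).round(4),ev.round(3),pr.min().round(4),pr.max().round(4),np.median(q[:,2]).round(4))
    # handle orange
    m=W&(hsv[...,1]>110)&(hsv[...,2]>150)&(P[...,1]<-.2)
    k,l,s,c=cv2.connectedComponentsWithStats(m.astype(np.uint8))
    for i in range(1,k):
        if s[i,4]>60:
            q=P[l==i]; q2=q[:,:2]; cc=q2.mean(0); ev=np.linalg.svd(q2-cc,full_matrices=False)[2][0]; pr=(q2-cc)@ev
            print(' orange',s[i],q.mean(0).round(4),ev.round(3),pr.min().round(4),pr.max().round(4),'z',np.percentile(q[:,2],[5,50,95]).round(4))
    # tall points: rack
    m=W&(P[...,2]>.05); q=P[m]; print(' tall',q.min(0).round(3),q.max(0).round(3))
    m=W&(P[...,2]>.165); k,l,s,c=cv2.connectedComponentsWithStats(m.astype(np.uint8))
    for i in range(1,k):
        if s[i,4]>15:
            q=P[l==i]; ev=np.linalg.svd(q-q.mean(0),full_matrices=False)[2][0];print(' handle',s[i],q.mean(0).round(4),q.min(0).round(3),q.max(0).round(3),ev.round(3))
```

```text
top bench z med 0.0010678955375917603
 white [234 204  20  75 547] [0.5145 0.1903 0.0057] [-0.999  0.038] -0.113 0.0845 0.0056
 white [397 237  49  37 638] [ 0.4955 -0.2596  0.0114] [0.176 0.984] -0.0709 0.0524 0.0116
 white [424 236  24   7  66] [ 0.5473 -0.3192  0.005 ] [-0.066 -0.998] -0.0374 0.0227 0.0048
 white [423 238  45  16 242] [ 0.5244 -0.3302  0.0049] [ 0.179 -0.984] -0.0526 0.0643 0.0051
 white [438 262  30  12 131] [ 0.4704 -0.3514  0.0049] [ 0.306 -0.952] -0.0367 0.0414 0.005
 white [424 269  15   8  70] [ 0.4543 -0.3003  0.0046] [-0.013  1.   ] -0.0172 0.0191 0.0047
 white [475 270  11   8  50] [ 0.4556 -0.4242  0.005 ] [0.222 0.975] -0.0121 0.014 0.0049
 orange [466 222  15   6  77] [ 0.5835 -0.408   0.0107] [ 0.004 -1.   ] -0.0193 0.0212 z [-0.0008  0.0119  0.0156]
 orange [418 235   4  20  71] [ 0.5292 -0.2696  0.0121] [-1.   -0.02] -0.0243 0.0266 z [0.006  0.0124 0.0162]
 orange [452 236  44  42 452] [ 0.4966 -0.4004  0.0306] [ 0.106 -0.994] -0.0554 0.0506 z [0.0102 0.0351 0.0437]
 tall [ 0.356 -0.389  0.05 ] [0.642 0.055 1.14 ]
 handle [296 246  15  28 324] [0.45
[... 1352 characters left out ...]
86 0.032 z [-0.698  -0.6925 -0.6878]
 tall [-0.237 -0.526  0.05 ] [1.017 0.375 0.571]
 handle [205 180  13  67 532] [ 0.2244 -0.0248  0.2888] [-0.237 -0.526  0.203] [0.244 0.007 0.571] [ 0.497  0.601 -0.626]
 handle [331 180  43   9 248] [ 0.7052 -0.0231  0.1766] [-0.237 -0.526  0.165] [0.777 0.038 0.571] [ 0.822  0.452 -0.346]
 handle [ 461  180   74   42 1471] [ 0.7964 -0.3539  0.1732] [-0.237 -0.526  0.165] [ 0.985 -0.289  0.571] [-0.965 -0.106  0.238]
 handle [267 193  27  25 361] [0.4497 0.0117 0.1992] [0.427 0.003 0.165] [0.492 0.029 0.228] [ 0.613 -0.151 -0.776]
 handle [315 207  26  27 383] [ 0.4379 -0.1123  0.2012] [-0.237 -0.526  0.165] [ 0.481 -0.095  0.571] [ 0.774  0.393 -0.496]
```

View pics/c.png

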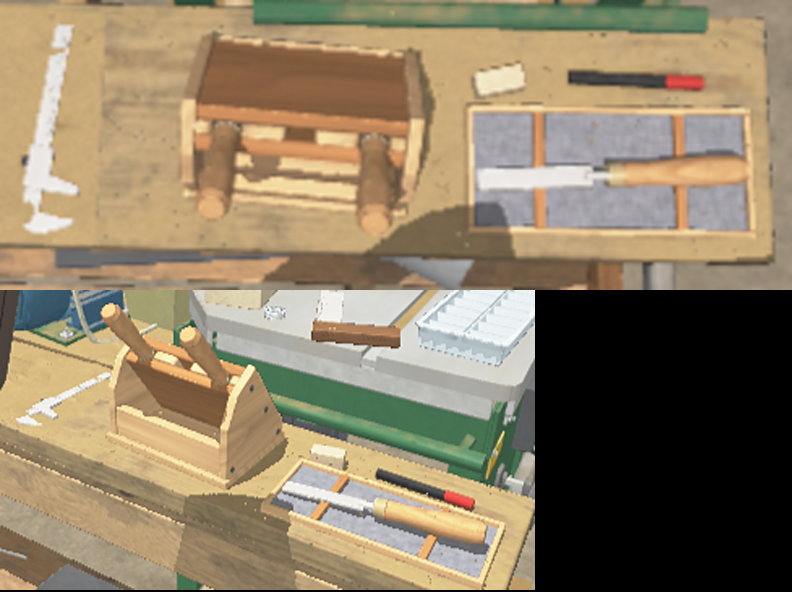

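The crops show the following:
- **Chisel:** edge to the left at crop (480,180), butt to the right at (745,168), lying across both battens.
- **Rack:** the empty slot is dark at crop (300,133), between the two handles.
- **Caliper:** jaws nearest the robot at (45,220).

Next I get precise numbers.

Run:
```python
from h import *
T=np.load("top0.npz");S=np.load("scene0.npz")
def big(m,k=1):
    n,l,s,c=cv2.connectedComponentsWithStats(m.astype(np.uint8)); o=np.argsort(-s[1:,4])[:k]+1; return [l==i for i in o]
for n,D in(("top",T),("scene",S)):
    print('==',n); P=cloud(n,D['d'].astype(float)); X,Y,Z=P[...,0],P[...,1],P[...,2]
    zb=np.median(Z[(X>.43)&(X<.6)&(Y>.08)&(Y<.15)&(np.abs(Z)<.02)]); print('bench',zb.round(4))
    hsv=cv2.cvtColor(D['p'],cv2.COLOR_BGR2HSV)
    # tray: outline by height (rim ~13) 
    box=(X>.38)&(X<.60)&(Y<-.18)&(Y>-.49)
    lin=box&(hsv[...,1]<60)&(Z<zb+.012)&(Z>zb+.001)&(hsv[...,2]>70)
    q=P[lin][:,:2].astype(np.float32); r=cv2.minAreaRect(q); print('lining rect',r,lin.sum(),'z',np.median(Z[lin])-zb)
    # handle slices
    hm=box&(hsv[...,1]>70)&(Z>zb+.02); hm=big(hm)[0]; q=P[hm]
    for y in np.arange(-.335,-.465,-.01):
        s=q[np.abs(q[:,1]-y)<.005]
        if len(s)>5: print('  hnd y%.3f x %.4f..%.4f mid %.4f ztop %.4f'%(y,*np.percentile(s[:,0],[3,97]),np.percentile(s[:,0],[3,97]).mean(),np.percentile(s[:,2],95)-zb))
    print(' handle y range',np.percentile(q[:,1],[0.5,99.5]).round(4))
    bm=box&(hsv[...,1]<45)&(hsv[...,2]>170)&(Z>zb+.0075); 
    for m in big(bm,1):
        q=P[m]; print(' blade y',q[:,1].min(),q[:,1].max(),m.sum())
        for y in np.arange(-.225,-.35,-.02):
            s=q[np.abs(q[:,1]-y)<.01]
            if len(s)>5: print('  bl y%.3f x %.4f..%.4f mid %.4f z %.4f'%(y,*np.percentile(s[:,0],[3,97]),np.percentile(s[:,0],[3,97]).mean(),np.median(s[:,2])-zb))
    # block mouth face: normal ~35deg
    N=cv2.blur(P,(3,3)); du=np.gradient(N,axis=1);dv=np.gradient(N,axis=0); nn=np.cross(dv,du); nn/=np.linalg.norm(nn,axis=-1,keepdims=True)+1e-12; nn*=np.sign(nn[...,2:])
    rk=(X>.42)&(X<.66)&(Y>-.16)&(Y<.07)&(Z<.24)
    mf=rk&(nn@np.array([-.574,0,.819])>.93)&(Z>.115)&(Z<.165)
    q=P[mf]; 
    if len(q)>10:
        # ransac plane
        best=0;rng=np.random.default_rng(0)
        for _ in range(300):
            a=q[rng.choice(len(q),3,0)]; v=np.cross(a[1]-a[0],a[2]-a[0]); v/=np.linalg.norm(v)+1e-12
            i=np.abs((q-a[0])@v)<.002
            if i.sum()>best: best=i.sum();I=i
        c=q[I].mean(0); v=np.linalg.svd(q[I]-c)[2][2]; v*=np.sign(v[2]); print(' mouth plane n',v.round(3),'c',c.round(4),best,len(q),'ang',np.degrees(np.arccos(v[2])),'min',q[I].min(0).round(4),'max',q[I].max(0).round(4))
    # cheeks / rack extent at height
    for lo,hi in((.004,.03),(.14,.16)):
        m=rk&(Z-zb>lo)&(Z-zb<hi); q=P[m]; print(' rack z',lo,hi,cv2.minAreaRect(q[:,:2].astype(np.float32)))
    # handles in rack: circle-ish axis via PCA of points
    for y0 in(.015,-.107):
        m=(X>.41)&(X<.52)&(np.abs(Y-y0)<.03)&(Z>.158)&(Z<.25); q=P[m]
        for z in(.16,.175,.19,.205,.22):
            s=q[np.abs(q[:,2]-z)<.007]
            if len(s)>5: print('  rackh z%.3f y mid %.4f w %.4f xmin %.4f xmax %.4f'%(z,np.percentile(s[:,1],[3,97]).mean(),np.ptp(np.percentile(s[:,1],[3,97])),s[:,0].min(),s[:,0].max()))
    cm=(X>.36)&(X<.66)&(Y>.11)&(Y<.26)&(hsv[...,1]<45)&(hsv[...,2]>165)&(Z<.03); cm=big(cm)[0];q=P[cm]
    print(' caliper z',np.median(q[:,2])-zb)
    for x in np.arange(.39,.63,.01):
        s=q[np.abs(q[:,0]-x)<.005]
        if len(s)>3: print('  cal x%.3f y %.4f..%.4f'%(x,s[:,1].min(),s[:,1].max()))
    print(q.min(0),q.max(0))
```

```text
== top
bench -0.0008
lining rect ((0.517448902130127, -0.34837326407432556), (0.27811992168426514, 0.1462794542312622), 89.35419464111328) 2868 z 0.005733218055255979
  hnd y-0.335 x 0.4844..0.5022 mid 0.4933 ztop 0.0380
  hnd y-0.345 x 0.4846..0.5021 mid 0.4934 ztop 0.0382
  hnd y-0.355 x 0.4849..0.5025 mid 0.4937 ztop 0.0380
  hnd y-0.365 x 0.4852..0.5054 mid 0.4953 ztop 0.0396
  hnd y-0.375 x 0.4854..0.5053 mid 0.4953 ztop 0.0387
  hnd y-0.385 x 0.4854..0.5084 mid 0.4969 ztop 0.0410
  hnd y-0.395 x 0.4858..0.5080 mid 0.4969 ztop 0.0420
  hnd y-0.405 x 0.4858..0.5081 mid 0.4970 ztop 0.0446
  hnd y-0.415 x 0.4858..0.5109 mid 0.4984 ztop 0.0442
  hnd y-0.425 x 0.4859..0.5112 mid 0.4985 ztop 0.0460
  hnd y-0.435 x 0.4864..0.5113 mid 0.4989 ztop 0.0467
  hnd y-0.445 x 0.4866..0.5105 mid 0.4985 ztop 0.0464
  hnd y-0.455 x 0.4920..0.5081 mid 0.5001 ztop 0.0440
 handle y range [-0.4522 -0.3309]
 blade y -0.331727683721472 -0.21181088813764012 340
  bl y-0.225 x 0.4785..0.4966 mid 0.4876 z 0.0151
  bl y-0.245 x 0.4810..0.4967 mid 0.4888 z 0.0165
  bl y-0.265 x 0.4809..0.4973 mid 0.4891 z 0
[... 4166 characters left out ...]
aliper z 0.0065843268067155266
  cal x0.430 y 0.1707..0.2053
  cal x0.440 y 0.1628..0.2039
  cal x0.450 y 0.1920..0.1993
  cal x0.460 y 0.1924..0.2095
  cal x0.470 y 0.1601..0.2082
  cal x0.480 y 0.1694..0.2128
  cal x0.490 y 0.1844..0.2074
  cal x0.500 y 0.1846..0.2079
  cal x0.510 y 0.1845..0.2062
  cal x0.520 y 0.1882..0.2008
  cal x0.530 y 0.1822..0.2017
  cal x0.540 y 0.1827..0.1991
  cal x0.550 y 0.1831..0.1988
  cal x0.560 y 0.1802..0.1975
  cal x0.570 y 0.1792..0.1950
  cal x0.580 y 0.1781..0.1939
  cal x0.590 y 0.1784..0.1901
  cal x0.600 y 0.1758..0.1842
  cal x0.610 y 0.1759..0.1872
  cal x0.620 y 0.1729..0.1883
[0.42696465 0.16011265 0.0016361 ] [0.6257263  0.21283699 0.01057792]
```

```bash
cat > st.py <<'E'
from h import *
from scipy.spatial.transform import Rotation as R
s=ctrl.get_state(); m=R.from_quat(s['tcp_rot']).as_matrix()
print('t%.2f'%s['time'],'p',s['eef_pos'].round(4),'x',m[:,0].round(3),'y',m[:,1].round(3),'z',m[:,2].round(3),'q',s['qpos'].round(2),'F',s['contact_force'].round(1),'op %.3f ff %.1f'%(s['opening'],s['finger_force']))
E
python3 -m handwheel '[0.159,0.103,0,0,0,0.0778,0.159,0.103,0,0,0,0.0778,0.159,0.103,0,0,0,0.0778,0.159,0.103,0,0,0,0.0778,0.159,0.103,0,0,0,0.0778]' 0.6 80
python3 -m handwheel '[0.159,0.103,0,0,0,0.0778,0.159,0.103,0,0,0,0.0778,0.159,0.103,0,0,0,0.0778,0.159,0.103,0,0,0,0.0778,0.159,0.103,0,0,0,0.0778]'
python3 st.py
python3 -m handwheel '[0,0,0,0.0777,0.0035,0,0,0,0,0.0777,0.0035,0,0,0,0,0.0777,0.0035,0,0,0,0,0.0777,0.0035,0,0,0,0,0.0777,0.0035,0]'
python3 st.py
python3 - <<'E'
from h import *
for n in("top","scene"):
    p,d=imaging.read_camera(n); np.savez(n+"1.npz",p=p,d=d)
    D=np.load(n+"0.npz"); P=cloud(n,D['d'].astype(float)); g=D['p'].max(-1)
    c=proj(n,[.507,-.047,.137])[0]; print(n,'pred',c.round(1))
    u0,v0=int(c[0]),int(c[1]); print(g[v0-8:v0+9,u0-10:u0+11])
    # mouth plane distance map (mm)
    print((((P-np.array([.507,-.047,.137]))@np.array([-.572,.042,.819]))*1000)[v0-8:v0+9,u0-10:u0+11].astype(int))
E
```

```text
time: 0.52
eef_pos: [0.3803, -0.5445, 0.2496]
tcp_rot: [0.875, 0.485, 0.0, -0.001]
contact_force: [0.8, 0.1, -0.5]
opening: 0.599
finger_force: 0.0
time: 0.93
eef_pos: [0.4997, -0.4671, 0.2496]
tcp_rot: [0.688, 0.726, 0.0, -0.001]
contact_force: [0.4, -1.0, 0.4]
opening: 0.599
finger_force: 0.0
t0.93 p [ 0.4997 -0.4671  0.2496] x [-0.053  0.999  0.001] y [ 0.999  0.053 -0.001] z [-0.001  0.001 -1.   ] q [-0.9   0.31  1.55  0.    1.28 -0.95] F [ 0.4 -1.   0.4] op 0.599 ff 0.0
time: 1.35
eef_pos: [0.4989, -0.4685, 0.2507]
tcp_rot: [0.658, 0.69, 0.21, -0.219]
contact_force: [0.2, -0.3, -0.6]
opening: 0.602
finger_force: 0.0
t1.35 p [ 0.4989 -0.4685  0.2507] x [-0.04   0.815  0.578] y [0.999 0.047 0.002] z [-0.026  0.577 -0.816] q [-1.    0.56  1.29  0.3   1.83 -1.05] F [ 0.2 -0.3 -0.6] op 0.602 ff 0.0
top pred [333.6 243.3]
[[207 219 214 196 198 188 176 164 165 155 137 142 137 135 132 131 130 129
  129 129 132]
 [213 218 216 211 213 210 206 203 204 201 196 206 218 213 192 191 187 174
  164 155 135]
 [205 206 206 206 207 207 207 208 208 208 208 212 216 214 207 208 207 203
  200 198 192]

[... 5825 characters left out ...]
1
   -10  -10   -5    0    0   59   61]
 [   1   -1    1    0   -2   -4   -7  -10  -14  -15  -19  -21  -18  -21
   -14  -14  -15    1    1    3   55]
 [   0   -1    0    1    2    0    0   -2  -14  -17  -18  -26  -24  -26
   -19  -20   -3    3    3    1    0]
 [   0  761    1    0    0    0    1    0    0   -1   -1  -26  -32  -29
   -27   -1   -2    0    1   -1    0]
 [   1    1    2    0    1    0   -1    2    1    0    1    0    0    0
   -35   -4    1    0    0    1   -1]
 [  -1    0   -1    1    0    0    0   -1    2    0    0    0    1    1
    -1    0   -1   -2    0    0    0]
 [  -4   -1    0    0   -1    0    0    1    1    0    0    0    0    0
     0    0   -2    0    0   -2   -5]]
```

```bash
python3 -m handwheel '[0,0,-0.235,0,0,0,0,0,-0.235,0,0,0,0,0,-0.235,0,0,0,0,0,-0.235,0,0,0,0,0,0,0,0,0]' >/dev/null
python3 st.py
python3 -m handwheel '[-0.003,0.069,-0.099,0,0,0,-0.003,0.069,-0.099,0,0,0,-0.003,0.069,-0.099,0,0,0,-0.003,0.069,-0.099,0,0,0,-0.004,0.069,-0.099,0,0,0]' >/dev/null
python3 st.py
python3 -m handwheel '[0,0,0,0,0,0,0,0,0,0,0,0]' >/dev/null; python3 st.py
python3 - <<'E'
from h import *
o=[]
for n,(r,c) in(("scene",(225,375)),("top",(190,370))):
    p,d=imaging.read_camera(n); o.append(cv2.resize(p[r:r+140,c:c+170],(396,326),interpolation=cv2.INTER_CUBIC))
cv2.imwrite("pics/g1.png",np.hstack(o))
E
```

```text
t1.87 p [ 0.4961 -0.4639  0.1006] x [-0.035  0.813  0.581] y [ 0.999  0.048 -0.007] z [-0.034  0.58  -0.814] q [-1.    0.69  1.38  0.29  1.62 -1.11] F [-1.4  0.9 -2.4] op 0.604 ff 0.0
t2.28 p [ 0.4973 -0.4168  0.0374] x [-0.041  0.821  0.57 ] y [0.999 0.048 0.003] z [-0.024  0.569 -0.822] q [-0.96  0.7   1.5   0.31  1.48 -1.13] F [ 0.5 -0.3 -0.6] op 0.603 ff 0.0
t2.45 p [ 0.4968 -0.4161  0.0364] x [-0.04   0.819  0.573] y [0.999 0.048 0.001] z [-0.026  0.572 -0.82 ] q [-0.96  0.7   1.5   0.31  1.48 -1.13] F [ 0.  -0.5  0.4] op 0.603 ff 0.0
```

View pics/g1.png

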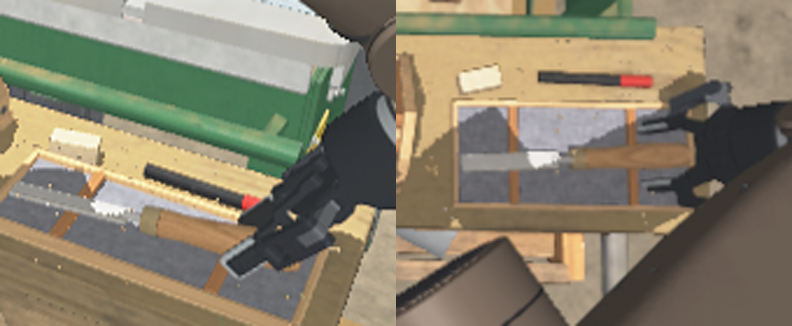

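The fingers straddle the handle, at about (270,240) in the left half and (665,155) in the right. I close and lift.

```bash
python3 -m handwheel '[0,0,0,0,0,0,0,0,0,0,0,0,0,0,0,0,0,0,0,0,0,0,0,0,0,0,0,0,0,0]' 0 80 >/dev/null; python3 st.py
python3 -m handwheel '[0,0,0,0,0,0,0,0,0,0,0,0,0,0,0.05,0,0,0,0,0,0.1,0,0,0,0,0,0.15,0,0,0]' >/dev/null; python3 st.py
python3 -m handwheel '[0,0,0.25,0,0,0,0,0,0.25,0,0,0,0,0,0.25,0,0,0,0,0,0.25,0,0,0,0,0,0.25,0,0,0]' >/dev/null; 
python3 -m handwheel '[0,0,0,0,0,0]' >/dev/null;python3 st.py
cat > tool.py <<'E'
# chisel in tool frame from one look: blade points by colour/depth near the hand
from h import *
from scipy.spatial.transform import Rotation as R
def look(tag):
    s=ctrl.get_state(); M=R.from_quat(s['tcp_rot']).as_matrix(); p=s['eef_pos']
    out={}
    for n in("top","scene"):
        im,d=imaging.read_camera(n); np.savez(f"{n}{tag}.npz",p=im,d=d); P=cloud(n,d.astype(float)); out[n]=(im,P)
    return M,p,out
E
python3 - <<'E'
from tool import *
M,p,o=look("2")
for n,(im,P) in o.items():
    L=(P-p)@M; Z=P[...,2]
    m=(np.linalg.norm(P-p,axis=-1)<.26)&(Z>.08)&(np.abs(L[...,1])<.022)&(P[...,1]-p[1]>.02)
    q=L[m]; print(n,m.sum())
    # chisel direction in tool xz plane
    w=P[m]
    for a in np.arange(.04,.23,.02):
        s=w[np.abs(w[:,1]-p[1]-a)<.01]
        if len(s)>4: print('  dy%.2f x %.4f..%.4f z %.4f..%.4f'%(a,*np.percentile(s[:,0],[3,97]),*np.percentile(s[:,2],[3,97])), len(s))
    print('  far end',w[np.argsort(w[:,1])[-8:]].mean(0).round(4))
E
```

```text
t2.97 p [ 0.4971 -0.418   0.0369] x [-0.04   0.82   0.572] y [0.999 0.046 0.003] z [-0.024  0.571 -0.821] q [-0.97  0.7   1.5   0.31  1.48 -1.13] F [ 0.1 -2.4  5.3] op 0.302 ff 78.7
t3.38 p [ 0.4949 -0.4147  0.0779] x [-0.037  0.815  0.578] y [ 0.999  0.047 -0.003] z [-0.03   0.577 -0.816] q [-0.97  0.65  1.5   0.31  1.54 -1.11] F [-0.6  0.6 -1.5] op 0.298 ff 78.8
t3.88 p [ 0.4981 -0.4182  0.2784] x [-0.045  0.825  0.564] y [0.999 0.048 0.01 ] z [-0.019  0.563 -0.826] q [-0.96  0.44  1.4   0.32  1.81 -1.02] F [ 0.7 -1.1  1.3] op 0.296 ff 78.9
top 994
  dy0.04 x 0.4851..0.5067 z 0.2680..0.2807 135
  dy0.06 x 0.4849..0.5067 z 0.2656..0.2776 113
  dy0.08 x 0.4841..0.5067 z 0.2549..0.2768 144
  dy0.10 x 0.4850..0.5031 z 0.2585..0.2664 74
  dy0.12 x 0.4845..0.5030 z 0.2568..0.2623 95
  dy0.14 x 0.4829..0.5006 z 0.2548..0.2610 97
  dy0.16 x 0.4822..0.5005 z 0.2538..0.2591 101
  dy0.18 x 0.4818..0.4985 z 0.2508..0.2578 93
  dy0.20 x 0.4816..0.4980 z 0.2499..0.2565 67
  far end [ 0.4926 -0.2141  0.2525]
scene 998
  dy0.04 x 0.4836..0.4977 z 0.2542..0.2761 179
  dy0.06 x 0.4827..0.4961 z 0.2539..0.2733 167
  dy0.08 x 0.4816..0.4935 z 0.2518..0.2728 157
  dy0.10 x 0.4820..0.4940 z 0.2541..0.2625 62
  dy0.12 x 0.4818..0.5007 z 0.2520..0.2580 74
  dy0.14 x 0.4813..0.5010 z 0.2513..0.2564 73
  dy0.16 x 0.4801..0.4990 z 0.2495..0.2548 67
  dy0.18 x 0.4785..0.4981 z 0.2484..0.2532 67
  dy0.20 x 0.4785..0.4978 z 0.2471..0.2523 50
  far end [ 0.4869 -0.2135  0.25  ]
```

```bash
python3 -m handwheel '[0,0.1,0.19,0,0,-0.0718,0,0.1,0.19,0,0,-0.0718,0,0.1,0.19,0,0,-0.0718,0,0.1,0.19,0,0,-0.0718,0,0.1,0.19,0,0,-0.0718]' >/dev/null; python3 st.py
python3 -m handwheel '[-0.052,0.203,0,0,0,-0.0718,-0.052,0.203,0,0,0,-0.0718,-0.052,0.203,0,0,0,-0.0718,-0.052,0.203,0,0,0,-0.0718,-0.052,0.203,0,0,0,-0.0718]' >/dev/null; python3 st.py
python3 -m handwheel '[-0.052,0.204,0,0,0,-0.0718,-0.052,0.204,0,0,0,-0.0718,-0.052,0.204,0,0,0,-0.0718,-0.052,0.204,0,0,0,-0.0718,-0.052,0.204,0,0,0,-0.0718]' >/dev/null; python3 st.py
python3 -m handwheel '[0,0,0,0,0,0]' >/dev/null;python3 st.py
cat > tgt.py <<'E'
from h import *
from scipy.spatial.transform import Rotation as R
s=ctrl.get_state(); A=R.from_quat(s['tcp_rot']).as_matrix()
B=np.array([[.957,-.073,-.279],[-.07,-.997,.02],[-.28,0,-.96]]); u,_,v=np.linalg.svd(B); B=u@v
rv=R.from_matrix(B@A.T).as_rotvec(degrees=True); print('turn units',(rv/90).round(4),'deg',rv.round(1))
print('shift units to start',((np.array([.3807,-.0378,.3373])-s['eef_pos'])/.15).round(3))
E
python3 tgt.py
```

```text
t4.40 p [ 0.4957 -0.3406  0.408 ] x [0.411 0.707 0.575] y [ 0.866 -0.5   -0.005] z [ 0.284  0.501 -0.818] q [-0.98  0.12  1.56  0.55  1.73 -0.44] F [-0.  -1.4 -1. ] op 0.297 ff 79.0
t4.82 p [ 0.456  -0.1877  0.4065] x [0.727 0.379 0.572] y [ 0.465 -0.885 -0.005] z [ 0.505  0.27  -0.82 ] q [-0.88 -0.37  2.01  0.6   1.4   0.14] F [ 0.6  0.4 -0.9] op 0.295 ff 79.0
t5.23 p [ 0.4212 -0.0508  0.4062] x [ 0.825 -0.016  0.565] y [-0.018 -1.    -0.001] z [ 0.565 -0.009 -0.825] q [-0.51 -0.73  2.22  0.3   1.13  1.02] F [ 0.5 -0.3 -1.3] op 0.306 ff 79.0
t5.32 p [ 0.4213 -0.0472  0.4071] x [ 0.825 -0.008  0.566] y [-0.008 -1.    -0.002] z [ 0.566 -0.003 -0.825] q [-0.51 -0.73  2.22  0.31  1.13  1.01] F [ 0.2  0.9 -0.8] op 0.298 ff 79.3
turn units [ 0.0216  0.563  -0.0381] deg [ 1.9 50.7 -3.4]
shift units to start [-0.271  0.063 -0.466]
```

```bash
python3 -m handwheel '[0,0.008,0,0.0027,0.0704,-0.0048,0,0.008,0,0.0027,0.0704,-0.0048,0,0.008,0,0.0027,0.0704,-0.0048,0,0.008,0,0.0027,0.0704,-0.0048]' >/dev/null
python3 -m handwheel '[0,0.008,0,0.0027,0.0704,-0.0048,0,0.008,0,0.0027,0.0704,-0.0048,0,0.008,0,0.0027,0.0704,-0.0048,0,0.008,0,0.0027,0.0704,-0.0048,0,0,0,0,0,0]' >/dev/null; python3 st.py; python3 tgt.py
```

```text
t6.07 p [ 0.424  -0.0432  0.405 ] x [ 0.955 -0.071 -0.288] y [-0.073 -0.997  0.003] z [-0.288  0.018 -0.958] q [-0.3  -0.2   1.82 -0.07  1.81  1.34] F [-0.2 -1.3 -1.3] op 0.297 ff 79.2
turn units [ 0.0015 -0.0057  0.0003] deg [ 0.1 -0.5  0. ]
shift units to start [-0.289  0.036 -0.451]
```

```bash
python3 -m handwheel '[-0.096,0.012,-0.11,0,0,0,-0.096,0.012,-0.11,0,0,0,-0.097,0.012,-0.11,0,0,0,0,0,-0.11,0,0,0,0,0,0,0,0,0]' >/dev/null
python3 -m handwheel '[0,0,0,0,0,0]' >/dev/null; python3 st.py; python3 tgt.py
python3 - <<'E'
from tool import *
M,p,o=look("3")
c=[]
for n,(r,cc) in(("scene",(170,260)),("top",(195,280))):
    c.append(cv2.resize(o[n][0][r:r+105,cc:cc+120],(396,346),interpolation=cv2.INTER_CUBIC))
cv2.imwrite("pics/i1.png",np.hstack(c))
zs=np.array([-.572,.042,.819]); ys=np.array([.073,.997,0]); xs=np.cross(ys,zs); Mo=np.array([.5055,-.047,.1365])
for n,(im,P) in o.items():
    L=(P-Mo)@np.c_[xs,ys,zs]
    m=(np.abs(L[...,1])<.02)&(np.abs(L[...,0])<.03)&(L[...,2]>.015)&(L[...,2]<.13)
    print(n,m.sum())
    for a in np.arange(.02,.13,.015):
        s=L[m&(np.abs(L[...,2]-a)<.0075)]
        if len(s)>4: print('  s%.3f xs %.4f..%.4f med %.4f ys %.4f..%.4f'%(a,*np.percentile(s[:,0],[5,95]),np.median(s[:,0]),*np.percentile(s[:,1],[4,96])),len(s))
E
```

```text
t6.57 p [ 0.3787 -0.0374  0.3421] x [ 0.957 -0.073 -0.279] y [-0.074 -0.997  0.005] z [-0.279  0.016 -0.96 ] q [-0.32 -0.3   2.01 -0.07  1.7   1.33] F [-0.8  0.6 -0.9] op 0.300 ff 79.2
turn units [0.0031 0.0001 0.001 ] deg [0.3 0.  0.1]
shift units to start [ 0.013 -0.003 -0.032]
top 0
scene 214
  s0.035 xs 0.0029..0.0057 med 0.0042 ys -0.0102..0.0039 12
  s0.050 xs 0.0025..0.0061 med 0.0038 ys -0.0110..0.0063 32
  s0.065 xs 0.0027..0.0063 med 0.0037 ys -0.0104..0.0069 33
  s0.080 xs 0.0029..0.0066 med 0.0039 ys -0.0112..0.0079 35
  s0.095 xs 0.0025..0.0068 med 0.0036 ys -0.0107..0.0070 37
  s0.110 xs 0.0029..0.0067 med 0.0037 ys -0.0099..0.0082 35
  s0.125 xs 0.0020..0.0068 med 0.0032 ys -0.0102..0.0079 30
```

View pics/i1.png

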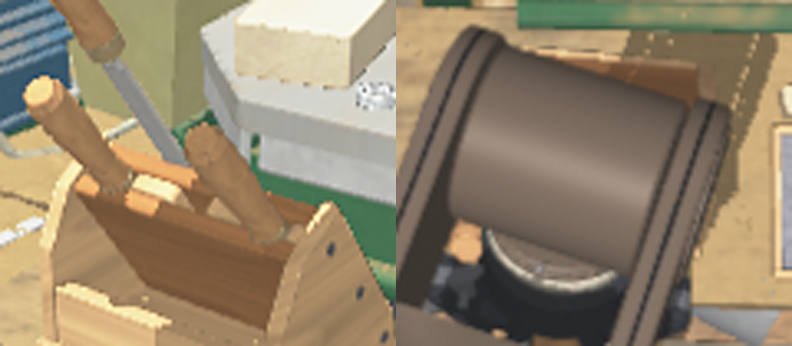

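The scene half shows the blade coming down behind the right-hand handle, near (160,125), parallel to the slot. The arm hides it in the top half. I now measure the slot opening in the same camera.

Run:
```python
from h import *
zs=np.array([-.572,.042,.819]); ys=np.array([.073,.997,0]); xs=np.cross(ys,zs); Mo=np.array([.5055,-.047,.1365]); B=np.c_[xs,ys,zs]
for n in("top","scene"):
    D=np.load(n+"0.npz"); d=D['d'].astype(float); P=cloud(n,d); L=(P-Mo)@B
    f,cx,cy,R,t=cam(n); o=-t@R; v,u=np.mgrid[:480,:640]; dr=np.stack([(u-cx)/f,(v-cy)/f,np.ones_like(u)],-1)@R
    face=(np.abs(L[...,2])<.004)&(np.abs(L[...,0])<.025)&(np.abs(L[...,1])<.09); z0=np.median(L[face][:,2])
    k=((Mo+zs*z0-o)@zs)/(dr@zs); Q=(o+dr*k[...,None]-Mo)@B
    near=(np.abs(Q[...,0])<.018)&(np.abs(Q[...,1])<.025)
    print(n,'face z0 %.4f'%z0,'face xs',np.percentile(L[face][:,0],[1,99]).round(4),'ys',np.percentile(L[face][:,1],[.5,99.5]).round(4))
    for th in(.003,.006):
        m=near&(L[...,2]-z0<-th)&(L[...,2]>-.1); q=Q[m]
        print('  th',th,'xs',np.percentile(q[:,0],[3,97]).round(4),q[:,0].mean().round(4),'ys',np.percentile(q[:,1],[3,97]).round(4),q[:,1].mean().round(4),m.sum())
```

```text
top face z0 -0.0010 face xs [-0.0204  0.0225] ys [-0.089   0.0896]
  th 0.003 xs [-0.0083  0.01  ] 0.0013 ys [-0.0193  0.0191] -0.0002 82
  th 0.006 xs [-0.0041  0.0079] 0.0023 ys [-0.0121  0.0129] -0.0003 51
scene face z0 -0.0003 face xs [-0.0224  0.0212] ys [-0.0892  0.089 ]
  th 0.003 xs [-0.0075  0.0053] -0.0013 ys [-0.0154  0.0129] -0.0013 63
  th 0.006 xs [-0.0074  0.004 ] -0.0022 ys [-0.0135  0.008 ] -0.0029 43
```

```bash
python3 -m handwheel '[0.015,0.002,-0.05,0,0,0,0.015,0.002,-0.05,0,0,0,0,0,0,0,0,0,0,0,0,0,0,0]' >/dev/null; python3 st.py
cat > bl.py <<'E'
from tool import *
zs=np.array([-.572,.042,.819]); ys=np.array([.073,.997,0]); xs=np.cross(ys,zs); Mo=np.array([.5055,-.047,.1365])
im,d=imaging.read_camera("scene"); P=cloud("scene",d.astype(float)); L=(P-Mo)@np.c_[xs,ys,zs]
m=(np.abs(L[...,1])<.02)&(np.abs(L[...,0])<.03)&(L[...,2]>.008)&(L[...,2]<.13)
for a in np.arange(.015,.13,.015):
    s=L[m&(np.abs(L[...,2]-a)<.0075)]
    if len(s)>4: print('  s%.3f xs med %.4f ys %.4f..%.4f'%(a,np.median(s[:,0]),*np.percentile(s[:,1],[4,96])),len(s))
tcp=(ctrl.get_state()['eef_pos']-Mo)@np.c_[xs,ys,zs]; print('TCP in slot',tcp.round(4))
E
python3 bl.py
```

```text
t7.00 p [ 0.384  -0.0366  0.3278] x [ 0.958 -0.073 -0.279] y [-0.074 -0.997  0.006] z [-0.279  0.015 -0.96 ] q [-0.32 -0.28  2.02 -0.07  1.67  1.33] F [-0.4 -0.2 -0.8] op 0.297 ff 79.2
  s0.030 xs med -0.0017 ys -0.0098..0.0087 29
  s0.045 xs med -0.0014 ys -0.0095..0.0079 34
  s0.060 xs med -0.0016 ys -0.0104..0.0080 32
  s0.075 xs med -0.0014 ys -0.0094..0.0089 31
  s0.090 xs med -0.0016 ys -0.0094..0.0081 35
  s0.105 xs med -0.0016 ys -0.0089..0.0076 34
  s0.120 xs med -0.0016 ys -0.0091..0.0081 41
TCP in slot [0.0102 0.0014 0.2269]
```

```bash
python3 -m handwheel '[0.038,-0.003,-0.055,0,0,0,0.038,-0.003,-0.055,0,0,0,0.038,-0.003,-0.055,0,0,0,0.038,-0.003,-0.055,0,0,0,0,0,0,0,0,0]' >/dev/null; python3 st.py; python3 bl.py
python3 -m handwheel '[0.038,-0.003,-0.055,0,0,0,0.038,-0.003,-0.055,0,0,0,0.038,-0.003,-0.055,0,0,0,0.038,-0.003,-0.055,0,0,0,0,0,0,0,0,0]' >/dev/null; python3 st.py; python3 bl.py
```

```text
t7.47 p [ 0.4068 -0.0384  0.2928] x [ 0.957 -0.073 -0.281] y [-0.074 -0.997  0.005] z [-0.281  0.016 -0.96 ] q [-0.3  -0.2   2.02 -0.07  1.6   1.35] F [-0.6  1.5 -2.4] op 0.301 ff 79.2
  s0.015 xs med -0.0034 ys -0.0095..0.0104 26
  s0.030 xs med -0.0037 ys -0.0100..0.0081 30
  s0.045 xs med -0.0034 ys -0.0099..0.0089 31
  s0.060 xs med -0.0034 ys -0.0088..0.0089 34
  s0.075 xs med -0.0033 ys -0.0095..0.0088 36
  s0.090 xs med -0.0021 ys -0.0097..0.0012 18
  s0.105 xs med -0.0063 ys -0.0114..0.0034 65
  s0.120 xs med -0.0047 ys -0.0110..0.0021 62
TCP in slot [0.009  0.0013 0.1857]
t7.93 p [ 0.4296 -0.0402  0.2601] x [ 0.957 -0.073 -0.281] y [-0.074 -0.997  0.006] z [-0.28   0.015 -0.96 ] q [-0.29 -0.12  2.01 -0.07  1.53  1.36] F [ 0.3  0.9 -2.1] op 0.301 ff 79.2
  s0.015 xs med -0.0035 ys -0.0096..0.0089 29
  s0.030 xs med -0.0033 ys -0.0093..0.0072 31
  s0.045 xs med -0.0029 ys -0.0090..0.0061 18
  s0.060 xs med -0.0047 ys -0.0112..0.0019 43
  s0.075 xs med -0.0054 ys -0.0118..0.0023 66
  s0.090 xs med -0.0046 ys -0.0111..0.0023 53
  s0.105 xs med -0.0054 ys -0.0113..0.0033 56
  s0.120 xs med -0.0073 ys -0.0160..0.0024 53
TCP in slot [0.0089 0.0012 0.1458]
```

```bash
python3 -m handwheel '[0.048,-0.004,-0.062,0,0,0,0.046,-0.003,-0.066,0,0,0,0.046,-0.003,-0.066,0,0,0,0.046,-0.003,-0.066,0,0,0,0,0,0,0,0,0]' >/dev/null; python3 st.py; python3 bl.py | tail -1
python3 -m handwheel '[0.016,-0.001,-0.022,0,0,0,0.016,-0.001,-0.022,0,0,0,0,0,0,0,0,0]' >/dev/null; python3 st.py; python3 bl.py | tail -1
```

```text
t8.40 p [ 0.4574 -0.0422  0.2219] x [ 0.957 -0.073 -0.28 ] y [-0.074 -0.997  0.006] z [-0.28   0.015 -0.96 ] q [-0.28 -0.01  1.98 -0.06  1.45  1.38] F [ 0.2 -0.6 -2. ] op 0.294 ff 79.2
TCP in slot [0.0098 0.0012 0.0985]
t8.70 p [ 0.4625 -0.0426  0.2169] x [ 0.958 -0.073 -0.277] y [-0.074 -0.997  0.007] z [-0.277  0.014 -0.961] q [-0.28  0.    1.98 -0.06  1.44  1.38] F [-0.6 -1.2 -1.6] op 0.301 ff 79.2
TCP in slot [0.0107 0.0012 0.0908]
```

```bash
python3 -m handwheel '[0.0115,-0.001,-0.0165,0,0,0,0.0115,-0.001,-0.0165,0,0,0,0.0115,-0.001,-0.0165,0,0,0,0,0,0,0,0,0]' >/dev/null; python3 st.py; python3 bl.py | tail -1
python3 -m handwheel '[0.0115,-0.001,-0.0165,0,0,0,0,0,0,0,0,0]' >/dev/null; python3 st.py; python3 bl.py | tail -1
python3 -m handwheel '[0.0115,-0.001,-0.0165,0,0,0,0,0,0,0,0,0]' >/dev/null; python3 st.py; python3 bl.py | tail -1
```

```text
t9.08 p [ 0.4675 -0.043   0.2089] x [ 0.958 -0.073 -0.278] y [-0.074 -0.997  0.006] z [-0.278  0.015 -0.961] q [-0.28  0.02  1.97 -0.06  1.42  1.39] F [-0.6  0.8 -1.2] op 0.300 ff 79.2
TCP in slot [0.0103 0.0012 0.0814]
t9.30 p [ 0.4693 -0.0432  0.2066] x [ 0.958 -0.073 -0.278] y [-0.074 -0.997  0.006] z [-0.277  0.014 -0.961] q [-0.28  0.03  1.97 -0.06  1.42  1.39] F [-0.5 -0.  -2.4] op 0.298 ff 79.2
TCP in slot [0.0104 0.0012 0.0784]
t9.52 p [ 0.4704 -0.0433  0.2051] x [ 0.957 -0.073 -0.28 ] y [-0.074 -0.997  0.007] z [-0.28   0.014 -0.96 ] q [-0.28  0.03  1.97 -0.06  1.42  1.39] F [-3.5 -0.   1.9] op 0.299 ff 79.6
TCP in slot [0.0104 0.0011 0.0764]
```

```bash
python3 -m handwheel '[0.0076,-0.0006,-0.011,0,0,0,0,0,0,0,0,0]' >/dev/null; python3 st.py
python3 -m handwheel '[0,0,0,0,0,0,0,0,0,0,0,0,0,0,0,0,0,0,0,0,0,0,0,0]' 0.5 >/dev/null; python3 st.py
python3 -m handwheel '[0.03,0,0.1,0,0,0,0.06,0,0.2,0,0,0,0.06,0,0.2,0,0,0,0.06,0,0.2,0,0,0,0.06,0,0.2,0,0,0]' >/dev/null; python3 st.py
python3 -m handwheel '[0,0.2,0.1,0,0,0,0,0.25,0,0,0,0,0,0.25,0,0,0,0,0,0.25,0,0,0,0,0,0.25,0,0,0,0]' >/dev/null; python3 st.py
python3 - <<'E'
from tool import *
M,p,o=look("4")
c=[]
for n,(r,cc) in(("scene",(170,260)),("top",(195,280))):
    c.append(cv2.resize(o[n][0][r:r+105,cc:cc+120],(396,346),interpolation=cv2.INTER_CUBIC))
cv2.imwrite("pics/i2.png",np.hstack(c))
zs=np.array([-.572,.042,.819]); ys=np.array([.073,.997,0]); xs=np.cross(ys,zs); Mo=np.array([.5055,-.047,.1365])
for n,(im,P) in o.items():
    L=(P-Mo)@np.c_[xs,ys,zs]
    for y0 in(-.062,0,.062):
        m=(np.abs(L[...,1]-y0)<.02)&(np.abs(L[...,0])<.03)&(L[...,2]>.015)&(L[...,2]<.16)&(P[...,2]<.3)
        s=L[m]; 
        if len(s)>20: print(n,y0,len(s),'top s',np.percentile(s[:,2],97).round(4),'ys',np.percentile(s[:,1],[4,96]).round(4),'xs',np.percentile(s[:,0],[4,96]).round(4))
E
```

```text
t9.73 p [ 0.4706 -0.0434  0.2047] x [ 0.956 -0.073 -0.284] y [-0.074 -0.997  0.007] z [-0.284  0.014 -0.959] q [-0.28  0.04  1.96 -0.06  1.42  1.39] F [-8.6  0.6 10.3] op 0.298 ff 80.2
t10.07 p [ 0.4724 -0.0435  0.2027] x [ 0.958 -0.073 -0.276] y [-0.074 -0.997  0.007] z [-0.276  0.014 -0.961] q [-0.28  0.04  1.96 -0.06  1.41  1.39] F [ 1.  -0.1  0.6] op 0.501 ff 0.0
t10.48 p [ 0.513  -0.0434  0.339 ] x [ 0.958 -0.073 -0.277] y [-0.074 -0.997  0.006] z [-0.277  0.014 -0.961] q [-0.26  0.02  1.73 -0.06  1.67  1.39] F [0.5 0.1 0.2] op 0.500 ff 0.0
t10.90 p [0.5127 0.1382 0.3528] x [ 0.958 -0.074 -0.276] y [-0.075 -0.997  0.006] z [-0.276  0.015 -0.961] q [0.06 0.05 1.68 0.03 1.69 1.7 ] F [ 1.  -0.2  0.1] op 0.504 ff 0.0
top -0.062 366 top s 0.1122 ys [-0.0736 -0.0497] xs [-0.016   0.0061]
top 0 351 top s 0.1123 ys [-0.0119  0.0122] xs [-0.0129  0.0088]
top 0.062 353 top s 0.1127 ys [0.0493 0.0729] xs [-0.016   0.0058]
scene -0.062 462 top s 0.1124 ys [-0.0754 -0.0572] xs [-0.0229 -0.0002]
scene 0 441 top s 0.1119 ys [-0.013   0.0051] xs [-0.0196  0.0031]
scene 0.062 433 top s 0.1129 ys [0.0485 0.0661] xs [-0.0234  0.0003]
```

View pics/i2.png

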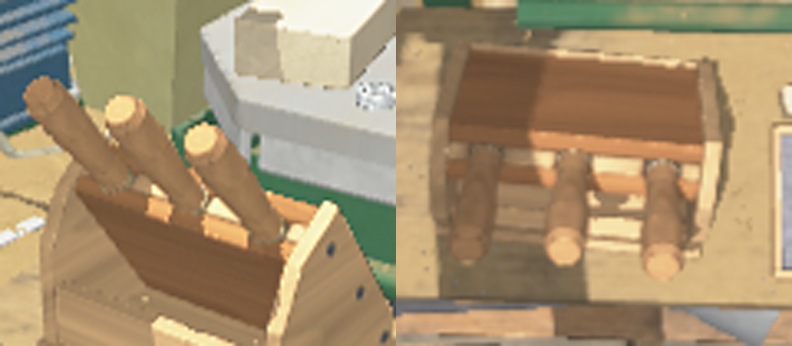

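The left half shows three handles level, the new one at (150,150). Its top is at 112 mm along the slot axis, the same as its neighbours, so the chisel is home. Now the caliper.

```bash
cat > tg2.py <<'E'
from h import *; import sys
from scipy.spatial.transform import Rotation as R
az,x,y,z=map(float,sys.argv[1:]); s=ctrl.get_state(); A=R.from_quat(s['tcp_rot']).as_matrix(); a=np.radians(az)
Y=np.array([np.cos(a),np.sin(a),0]); Z=np.array([0,0,-1.]); B=np.c_[np.cross(Y,Z),Y,Z]
rv=R.from_matrix(B@A.T).as_rotvec(degrees=True)/90; print('turn',rv.round(4),'shift',((np.array([x,y,z])-s['eef_pos'])/.15).round(3))
E
python3 tg2.py -97.6 .5323 .1933 .08
python3 - <<'E'
from h import *
D=np.load("top4.npz"); P=cloud("top",D['p'][...,0]*0+D['d'].astype(float)); hsv=cv2.cvtColor(D['p'],cv2.COLOR_BGR2HSV)
S=np.load("scene4.npz"); Q=cloud("scene",S['d'].astype(float)); hs=cv2.cvtColor(S['p'],cv2.COLOR_BGR2HSV)
for n,P,h,th in(("top",P,hsv,45),("scene",Q,hs,45)):
    # tray bounds: rim pixels height 9..17mm, batten rows
    X,Y,Z=P[...,0],P[...,1],P[...,2]
    for y in(-.25,-.30,-.335,-.37,-.42):
        m=(np.abs(Y-y)<.006)&(X>.40)&(X<.59)
        s=P[m]; lin=s[(s[:,2]>.002)&(s[:,2]<.0085)&(h[m][:,1]<60)]; rim=s[(s[:,2]>.0105)&(s[:,2]<.018)]
        print(n,y,'lining x',np.percentile(lin[:,0],[1,99]).round(4) if len(lin) else '', 'rim x',rim[:,0].min().round(4) if len(rim) else '',rim[:,0].max().round(4) if len(rim) else '')
    for x in(.46,.5,.53):
        m=(np.abs(X-x)<.006)&(Y<-.18)&(Y>-.49); s=P[m]; rim=s[(s[:,2]>.0105)&(s[:,2]<.018)]
        print(n,x,'rim y',rim[:,1].min().round(4),rim[:,1].max().round(4))
E
```

```text
turn [-0.0151 -0.1783 -0.0401] shift [ 0.134  0.349 -1.817]
top -0.25 lining x [0.4466 0.5505] rim x 0.4408 0.5877
top -0.3 lining x [0.4479 0.5594] rim x 0.4395 0.5896
top -0.335 lining x [0.4461 0.5527] rim x 0.4404 0.5883
top -0.37 lining x [0.4469 0.5802] rim x 0.441 0.5891
top -0.42 lining x [0.4481 0.55  ] rim x 0.4401 0.5899
top 0.46 rim y -0.4669 -0.2058
top 0.5 rim y -0.4662 -0.206
top 0.53 rim y -0.4677 -0.2038
scene -0.25 lining x [0.4534 0.5506] rim x 0.4376 0.5854
scene -0.3 lining x [0.4542 0.5826] rim x 0.4382 0.588
scene -0.335 lining x [0.4538 0.582 ] rim x 0.4387 0.5888
scene -0.37 lining x [0.4542 0.5811] rim x 0.4383 0.5896
scene -0.42 lining x [0.4557 0.5517] rim x 0.4391 0.5887
scene 0.46 rim y -0.4678 -0.2037
scene 0.5 rim y -0.4674 -0.204
scene 0.53 rim y -0.4669 -0.204
```

```bash
python3 -m handwheel '[0.045,0.116,0,-0.005,-0.0594,-0.0134,0.045,0.116,0,-0.005,-0.0594,-0.0134,0.044,0.117,0,-0.005,-0.0594,-0.0134,0,0,-0.23,0,0,0,0,0,-0.23,0,0,0]' >/dev/null
python3 -m handwheel '[0,0,-0.25,0,0,0,0,0,-0.25,0,0,0,0,0,-0.25,0,0,0,0,0,-0.25,0,0,0,0,0,-0.2,0,0,0]' >/dev/null
python3 -m handwheel '[0,0,0,0,0,0,0,0,0,0,0,0]' >/dev/null; python3 st.py; python3 tg2.py -97.6 .5323 .1933 .0215
python3 - <<'E'
from h import *
o=[]
for n,(r,c) in(("scene",(195,195)),("top",(190,200))):
    p,d=imaging.read_camera(n); o.append(cv2.resize(p[r:r+100,c:c+115],(396,344),interpolation=cv2.INTER_CUBIC))
cv2.imwrite("pics/k1.png",np.hstack(o))
E
```

```text
t12.00 p [0.5317 0.1881 0.1022] x [ 0.99  -0.139 -0.004] y [-0.139 -0.99   0.002] z [-0.005 -0.001 -1.   ] q [ 0.16  0.22  1.95 -0.    0.98  1.87] F [-0.4 -0.3  0.8] op 0.503 ff 0.0
turn [ 0.0007 -0.0029  0.0043] shift [ 0.004  0.034 -0.538]
```

View pics/k1.png

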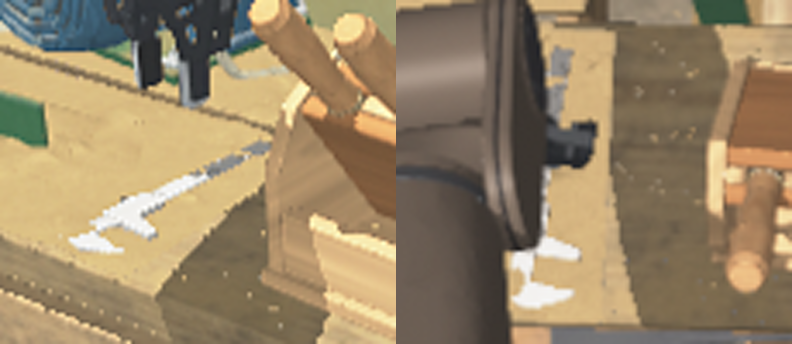

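The hand is straight above the beam, with the fingers at about (170,80) on the left, and the caliper is undisturbed. I descend.

```bash
python3 -m handwheel '[0.004,0.034,-0.16,0,0,0,0,0,-0.16,0,0,0,0,0,-0.12,0,0,0,0,0,-0.04,0,0,0,0,0,0,0,0,0]' 0.45 40 >/dev/null;  python3 st.py
python3 -m handwheel '[0,0,-0.03,0,0,0,0,0,-0.025,0,0,0,0,0,0,0,0,0,0,0,0,0,0,0]' >/dev/null;  python3 st.py
```

```text
t12.52 p [0.5339 0.194  0.0326] x [ 0.99  -0.138  0.001] y [-0.138 -0.99  -0.   ] z [ 0.001  0.    -1.   ] q [ 0.17  0.33  1.96 -0.    0.84  1.88] F [-0.4 -0.2 -0.3] op 0.449 ff 0.0
t12.85 p [0.5339 0.1941 0.0245] x [ 0.99  -0.138  0.001] y [-0.138 -0.99  -0.   ] z [ 0.001  0.    -1.   ] q [ 0.17  0.35  1.97 -0.    0.83  1.88] F [ 0.2  0.8 -0.1] op 0.450 ff 0.0
```

```bash
python3 -m handwheel '[0,0,-0.016,0,0,0,0,0,0,0,0,0]' >/dev/null;  python3 st.py
python3 -m handwheel '[0,0,0,0,0,0,0,0,0,0,0,0,0,0,0,0,0,0,0,0,0,0,0,0,0,0,0,0,0,0]' 0 50 >/dev/null;  python3 st.py
python3 -m handwheel '[0,0,0,0,0,0,0,0,0.03,0,0,0,0,0,0.1,0,0,0,0,0,0.15,0,0,0,0,0,0.15,0,0,0]' >/dev/null;  python3 st.py
python3 -m handwheel '[0,0,0.2,0,0,0,0,0,0.25,0,0,0,0,0,0.25,0,0,0,0,0,0.25,0,0,0,0,0,0.2,0,0,0]' >/dev/null;  python3 st.py
python3 tg2.py -7.6 .5 -.336 .3
```

```text
t13.02 p [0.5334 0.194  0.0213] x [ 0.99  -0.138 -0.   ] y [-0.138 -0.99   0.   ] z [-0. -0. -1.] q [ 0.17  0.35  1.97 -0.    0.82  1.88] F [ 0.5 -0.3 -0.3] op 0.449 ff 0.0
t13.43 p [0.5335 0.194  0.0215] x [ 0.99  -0.138  0.   ] y [-0.138 -0.99   0.   ] z [ 0. -0. -1.] q [ 0.17  0.35  1.97 -0.    0.82  1.88] F [-0.1 -0.2  1.8] op 0.166 ff 49.9
t13.85 p [0.532  0.1937 0.085 ] x [ 0.99  -0.139 -0.004] y [-0.139 -0.99   0.001] z [-0.004 -0.001 -1.   ] q [0.17 0.25 1.96 0.   0.94 1.88] F [ 0.6  0.1 -1.6] op 0.163 ff 49.5
t14.27 p [0.5334 0.1941 0.2611] x [ 0.99  -0.138  0.002] y [-0.138 -0.99  -0.001] z [ 0.002  0.    -1.   ] q [0.17 0.04 1.83 0.   1.26 1.88] F [ 1.1  1.1 -0.6] op 0.163 ff 49.5
turn [-1.100e-03  8.000e-04  1.004e+00] shift [-0.222 -3.534  0.259]
```

```bash
python3 -m handwheel '[0,0,0.26,0,0,0,0,0,0.26,0,0,0,0,0,0.26,0,0,0]' >/dev/null;  python3 st.py
python3 -m handwheel '[-0.021,-0.2325,0,0,0,0.0725,-0.021,-0.2325,0,0,0,0.0725,-0.021,-0.2325,0,0,0,0.0725,-0.021,-0.2325,0,0,0,0.0725,-0.021,-0.2325,0,0,0,0.0725]' >/dev/null
python3 -m handwheel '[-0.021,-0.2325,0,0,0,0.0725,-0.021,-0.2325,0,0,0,0.0725,-0.021,-0.2325,0,0,0,0.0725,-0.021,-0.2325,0,0,0,0.0725,-0.021,-0.2325,0,0,0,0.0725]' >/dev/null; python3 st.py
python3 -m handwheel '[-0.021,-0.2325,0,0,0,0.0725,-0.021,-0.2325,0,0,0,0.0725,-0.021,-0.2325,0,0,0,0.0725,-0.021,-0.2325,0,0,0,0.0725,-0.021,-0.2325,0,0,0,0.0725]' >/dev/null
python3 -m handwheel '[0,0,0,0,0,0,0,0,0,0,0,0]' >/dev/null;  python3 st.py; python3 tg2.py 0 .4865 -.329 .12
```

```text
t14.52 p [0.5325 0.1939 0.3763] x [ 0.99  -0.139 -0.002] y [-0.139 -0.99   0.   ] z [-0.002 -0.    -1.   ] q [ 0.17 -0.02  1.69  0.    1.47  1.88] F [-0.1  0.6 -1.3] op 0.166 ff 49.5
t15.35 p [ 0.5009 -0.1561  0.3746] x [ 0.536  0.844 -0.   ] y [ 0.844 -0.536 -0.001] z [-0.001  0.    -1.   ] q [-0.5  -0.12  1.79 -0.    1.48  0.07] F [ 1.  -0.2 -2. ] op 0.162 ff 49.6
t15.93 p [ 0.4852 -0.3304  0.3737] x [0.005 1.    0.002] y [ 1.    -0.005 -0.002] z [-0.002  0.002 -1.   ] q [-0.77  0.03  1.65  0.    1.47 -0.77] F [-0.6  0.7 -1.1] op 0.161 ff 49.6
turn [-0.0013 -0.0011  0.0035] shift [ 0.009  0.01  -1.692]
```

```bash
python3 -m handwheel '[0.009,0.01,-0.26,0,0,0,0,0,-0.26,0,0,0,0,0,-0.26,0,0,0,0,0,-0.26,0,0,0,0,0,-0.26,0,0,0]' >/dev/null
python3 -m handwheel '[0,0,-0.25,0,0,0,0,0,-0.15,0,0,0,0,0,0,0,0,0,0,0,0,0,0,0]' >/dev/null; python3 st.py
python3 - <<'E'
from tool import *
M,p,o=look("5")
for n,(im,P) in o.items():
    h=cv2.cvtColor(im,cv2.COLOR_BGR2HSV)
    m=(P[...,2]>.06)&(P[...,2]<.12)&(P[...,0]>.44)&(P[...,0]<.56)&(P[...,1]<-.2)&(P[...,1]>-.47)
    q=P[m]; print(n,m.sum())
    for y in np.arange(-.23,-.45,-.015):
        s=q[np.abs(q[:,1]-y)<.0075]
        if len(s)>3: print('  y%.3f x %.4f..%.4f z %.4f'%(y,s[:,0].min(),s[:,0].max(),np.median(s[:,2])))
    print(q[:,1].min(),q[:,1].max())
E
```

```text
t16.68 p [ 0.487  -0.3258  0.119 ] x [0.001 1.    0.003] y [ 1.    -0.001 -0.002] z [-0.002  0.003 -1.   ] q [-0.76  0.24  1.89  0.    1.01 -0.76] F [ 1.2 -0.3 -0.7] op 0.162 ff 49.6
top 148
  y-0.230 x 0.4810..0.4935 z 0.1030
  y-0.245 x 0.4790..0.4937 z 0.1029
  y-0.260 x 0.4792..0.4941 z 0.1025
  y-0.275 x 0.4797..0.4943 z 0.1030
-0.28444027254603416 -0.23004460073954625
scene 940
  y-0.230 x 0.4776..0.4934 z 0.1062
  y-0.245 x 0.4792..0.4975 z 0.1060
  y-0.260 x 0.4789..0.4983 z 0.1058
  y-0.275 x 0.4787..0.4984 z 0.1060
  y-0.290 x 0.4798..0.4982 z 0.1060
  y-0.305 x 0.4802..0.4983 z 0.1055
  y-0.320 x 0.4671..0.4868 z 0.1117
  y-0.335 x 0.4677..0.5029 z 0.1109
  y-0.350 x 0.4771..0.5002 z 0.1065
  y-0.365 x 0.4709..0.5017 z 0.1076
  y-0.380 x 0.4765..0.5330 z 0.1076
  y-0.395 x 0.4765..0.5302 z 0.1061
  y-0.410 x 0.4797..0.5322 z 0.1057
  y-0.425 x 0.4794..0.5268 z 0.1059
-0.43111841750061314 -0.23144600141359703
```

```bash
python3 -m handwheel '[0,-0.03,-0.15,0,0,0,0,0,-0.15,0,0,0,0,0,-0.12,0,0,0,0,0,-0.06,0,0,0,0,0,0,0,0,0]' >/dev/null; python3 st.py
python3 -m handwheel '[0,0,-0.02,0,0,0,0,0,-0.015,0,0,0,0,0,0,0,0,0]' >/dev/null; python3 st.py
python3 -m handwheel '[0,0,-0.01,0,0,0,0,0,-0.007,0,0,0,0,0,0,0,0,0]' >/dev/null; python3 st.py
```

```text
t17.20 p [ 0.4874 -0.3319  0.0482] x [0.002 1.    0.   ] y [ 1.    -0.002 -0.   ] z [-0.  0. -1.] q [-0.77  0.35  1.91 -0.    0.89 -0.77] F [-0.5  0.1 -2.8] op 0.164 ff 49.5
t17.45 p [ 0.4882 -0.3328  0.0444] x [ 0.001  1.    -0.002] y [ 1.    -0.001  0.002] z [ 0.002 -0.002 -1.   ] q [-0.77  0.35  1.91 -0.    0.88 -0.77] F [-0.8 -0.2 -1.3] op 0.166 ff 49.6
t17.70 p [ 0.4875 -0.3322  0.0406] x [ 0.001  1.    -0.   ] y [ 1.    -0.001  0.   ] z [ 0. -0. -1.] q [-0.77  0.36  1.91 -0.    0.87 -0.77] F [ 0.1  0.  -1.8] op 0.164 ff 49.6
```

```bash
python3 -m handwheel '[0,0,-0.01,0,0,0,0,0,-0.01,0,0,0,0,0,0,0,0,0]' >/dev/null; python3 st.py
python3 -m handwheel '[0,0,-0.007,0,0,0,0,0,0,0,0,0]' >/dev/null; python3 st.py
python3 -m handwheel '[0,0,-0.007,0,0,0,0,0,0,0,0,0]' >/dev/null; python3 st.py
```

```text
t17.95 p [ 0.4872 -0.3319  0.037 ] x [0.001 1.    0.   ] y [ 1.    -0.001 -0.   ] z [-0.  0. -1.] q [-0.77  0.37  1.91 -0.    0.87 -0.77] F [ 0.1  0.  -1.6] op 0.161 ff 49.6
t18.12 p [ 0.4873 -0.332   0.0361] x [0.002 1.    0.   ] y [ 1.    -0.002 -0.   ] z [-0.  0. -1.] q [-0.77  0.37  1.91 -0.    0.86 -0.77] F [ 0.1 -0.1 -2. ] op 0.162 ff 49.6
t18.28 p [ 0.4875 -0.3322  0.0355] x [ 0.001  1.    -0.   ] y [ 1.    -0.001  0.   ] z [ 0. -0. -1.] q [-0.77  0.37  1.91 -0.    0.86 -0.77] F [-0.1  1.1  0.1] op 0.164 ff 49.7
```

Contact has begun at the expected height. I nudge down half a millimetre, release, retract and check.

```bash
python3 -m handwheel '[0,0,-0.003,0,0,0,0,0,0,0,0,0]' >/dev/null; python3 st.py
python3 -m handwheel '[0,0,0,0,0,0,0,0,0,0,0,0,0,0,0,0,0,0,0,0,0,0,0,0]' 0.4 >/dev/null; python3 st.py
python3 -m handwheel '[0,0,0.05,0,0,0,0,0,0.1,0,0,0,0,0,0.2,0,0,0,0,0,0.25,0,0,0,0,0,0.25,0,0,0]' >/dev/null
python3 -m handwheel '[-0.1,-0.25,0.2,0,0,0,-0.1,-0.25,0.1,0,0,0,-0.1,-0.25,0,0,0,0,-0.1,-0.25,0,0,0,0,-0.1,-0.25,0,0,0,0]' >/dev/null
python3 -m handwheel '[-0.1,-0.2,0,0,0,0,-0.1,-0.1,0,0,0,0,0,0,0,0,0,0,0,0,0,0,0,0,0,0,0,0,0,0]' >/dev/null;python3 st.py
python3 - <<'E'
from tool import *
M,p,o=look("6")
a=cv2.resize(o["top"][0][195:300,225:512],(792,290),interpolation=cv2.INTER_CUBIC)
b=cv2.resize(o["scene"][0][185:370,205:535],(535,300),interpolation=cv2.INTER_CUBIC)
v=np.zeros((592,792,3),np.uint8);v[:290]=a;v[290:590,:535]=b;cv2.imwrite("pics/f.png",v)
for n,(im,P) in o.items():
    h=cv2.cvtColor(im,cv2.COLOR_BGR2HSV)
    m=(P[...,2]>.0175)&(P[...,2]<.05)&(P[...,0]>.44)&(P[...,0]<.56)&(P[...,1]<-.2)&(P[...,1]>-.47); q=P[m]
    print(n,q.min(0).round(4),q.max(0).round(4))
    for y in(-.25,-.3,-.35,-.4,-.42):
        s=q[np.abs(q[:,1]-y)<.01]; print(y,s[:,0].min().round(4),s[:,0].max().round(4),np.median(s[:,2]).round(4))
E
```

```text
t18.45 p [ 0.4876 -0.3322  0.0355] x [ 0.001  1.    -0.   ] y [ 1.    -0.001  0.   ] z [ 0. -0. -1.] q [-0.77  0.37  1.91 -0.    0.86 -0.77] F [-1.4  1.7  3.8] op 0.166 ff 50.1
t18.78 p [ 0.4875 -0.3322  0.0348] x [ 0.001  1.    -0.001] y [ 1.    -0.001  0.   ] z [ 0.    -0.001 -1.   ] q [-0.77  0.37  1.91 -0.    0.86 -0.77] F [ 0.6 -0.6  0.4] op 0.408 ff 0.0
t20.03 p [ 0.3858 -0.5563  0.2018] x [0.001 1.    0.   ] y [ 1.    -0.001  0.   ] z [ 0.  0. -1.] q [-1.11  0.33  1.61  0.    1.2  -1.11] F [ 0.3  0.2 -0.3] op 0.400 ff 0.0
top [ 0.4466 -0.4358  0.0175] [ 0.5539 -0.238   0.0282]
-0.25 0.4807 0.4942 0.0196
-0.3 0.4799 0.552 0.0199
-0.35 0.4782 0.4987 0.0197
-0.4 0.4466 0.5304 0.0205
-0.42 0.4819 0.5263 0.0194
scene [ 0.4713 -0.4363  0.0175] [ 0.5567 -0.201   0.0245]
-0.25 0.4786 0.5567 0.0199
-0.3 0.477 0.4972 0.0199
-0.35 0.4768 0.5 0.0205
-0.4 0.4769 0.5286 0.0211
-0.42 0.4794 0.5301 0.0204
```

View pics/f.png

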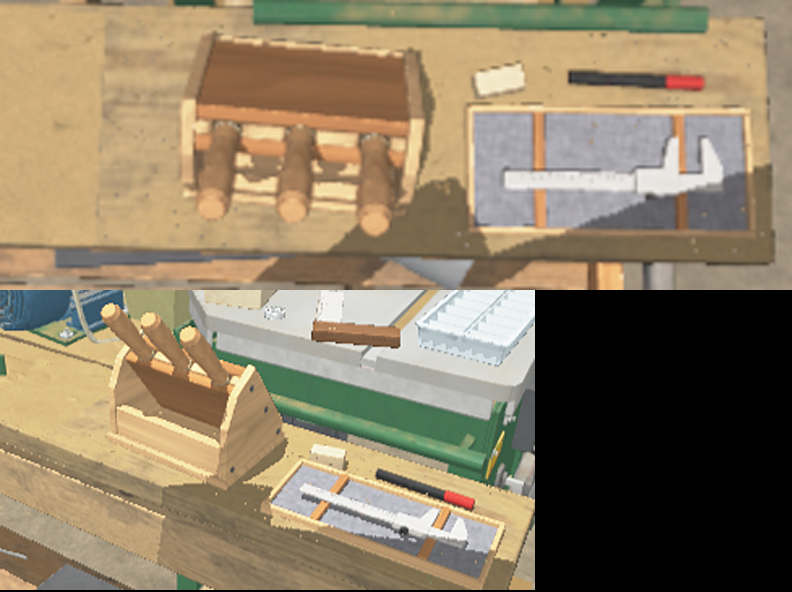

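The caliper lies flat and lengthwise inside the tray, at crop (610,175). All three handles are home, and the offcut and marker have not moved. I hand it in.

```bash
python3 -c "
from plant import ctrl
print(ctrl.sign_off())"
```

```text
the job is handed in; nothing more can be done
None
```

I put the chisel home in the middle slot and laid the caliper flat, lengthwise and inside the tray's rim; both are released, the other chisels, offcut and marker look unmoved in the last pictures, and I signed off about 20 s into the 67 s allowed.

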